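Dispense one test tile and slide it onto the card

TASK

Press the tile dispenser's plunger once, fully down, and let it spring back up, so that a single test tile comes out at the front. Then push that tile sideways along the worktop with the fingertips until the whole tile lies flat on the square of brown card. Pick nothing up, and leave the other tiles in the magazine and the stamp, the clay lump and the wooden tool where they are.

Things in the scene. Friction and masses are not known exactly. Their poses are not given: they have to be found in the camera images.
- dispenser: Test-tile dispenser, fixed to the worktop: in front a wooden magazine (69 mm wide, 38 mm high) with a stack of four tiles, seen through the open slot in its front; behind it a grey housing 72 x 64 mm, 71 mm high. Origin on the worktop under the middle of the magazine, 27 mm behind its front face; z up; its -x axis points out of the front, the way tiles come out.
- outlet (a point): Point on the open worktop 56 mm in front of the dispenser's origin, where the middle of the lowest tile stands once the plunger was pressed fully: a blade driven by the plunger (1.93 mm per mm) slides it out under the front. On release plunger and blade spring back and the next tile drops down.
- plunger_top (a point): Middle of the flat top of the plunger's round black cap, 36 mm across, on the housing, 64 mm behind the dispenser's origin and 124 mm above the worktop when up. It moves straight down by 30 mm.
- plunger (a joint): How far the plunger is pressed, m: 0 up, 0.030 fully down against a hard stop. Its spring needs 4 N at the top and 7 N at the bottom, with up to about 4 N more to slide the tile.
- tile_a: The lowest tile of the stack, the one that comes out: flat ceramic test tile 55 x 42 mm, 6 to 7 mm thick, about 25 g, with dark glaze over one half of its top. Origin in the middle of its underside, its x axis along the 55 mm side (across the dispenser), z up.
- tile_a_corner0 (a point): Corner of tile_a at (-28, -21) mm along its x and y, half-way up its thickness.
- tile_a_corner1 (a point): Corner of tile_a at (-28, 21) mm along its x and y, half-way up its thickness.
- tile_a_corner2 (a point): Corner of tile_a at (28, -21) mm along its x and y, half-way up its thickness.
- tile_a_corner3 (a point): Corner of tile_a at (28, 21) mm along its x and y, half-way up its thickness.
- tile_b: Tile second from the bottom of the stack, same size as tile_a, origin in the middle of its underside; stays in the magazine.
- tile_c: Tile third from the bottom of the stack, same size as tile_a, origin in the middle of its underside; stays in the magazine.
- tile_d: Tile fourth (top) from the bottom of the stack, same size as tile_a, origin in the middle of its underside; stays in the magazine.
- card: Square of brown card lying fixed and flat on the worktop, 110 x 110 mm, under 1 mm thick (no step to slide over), to the left or the right of the place where tiles come out. Origin in its middle, x and y along its edges.
- stamp: Bystander: white waisted plaster stamp 42 mm across, 52 mm high, standing on the other side of the outlet from the card. Origin in the middle of its underside.
- clay_lump: Bystander: rounded grey lump of dry clay, 41 x 44 mm, 36 mm high, left of the dispenser. Origin under its middle.
- wood_tool: Bystander: wooden modelling tool 200 mm long, 17 mm wide, 12 mm high, lying right of the dispenser. Origin under its middle, y axis along it.
Mind the look-alikes: they are no part of the job. There is more than one size of the dispenser; the job needs the largest.

How it is judged:
By the outcome, as a careful person would: the job done as asked, in the order asked, and still so for the second after the job is handed in, with the robot touching nothing.
It also fails if it takes over 42 s, if anything falls off the work surface, if the arm or the gripper's body presses on something with over 40 N, if the wrist force passes 120 N, or if a joint passes its speed limit or range.

ROBOT

A 6-joint arm with a two-finger parallel gripper is mounted at the origin on a cart in front of the work surface, level with it; the furniture and walls round the work are solid. World frame = base frame: x ahead of the robot, y to its left, z up, the work surface at z = 0. Lengths are in mm, angles in rad, forces in N, time in s.
With the tool pointing down it reaches from about 375 to 900 mm from the base axis. Payload 3.1 kg.
Tool frame: the origin (TCP) lies on the centre line of the jaws, within the pads' length; the fingertips stand 8 mm ahead of it and the grasp point (between the pads) lies 11 mm behind it; z points along the fingers, x is the direction in which the jaws open and shut, and the axes are right-handed (so a half turn about z gives the same grasp; the last joint's range is limited). The gripper opens to 85 mm and grips with 20 to 120 N. Pads are 22 mm wide; open, the fingers measure 114 mm over their backs; the gripper's body (76 mm by 85 mm) begins 54 mm behind the grasp point. The pads swing forward as they close: fully open they stand 13 mm farther back than shut.
Start: joints at [-1.421, 0.527, 1.433, -0, 1.181, -0.178], TCP at [201.248, -591.689, 239.31] pointing down, gripper open.
Joint ranges: [-3.08, 3.08], [-0.75, 2.2], [0.22, 2.44], [-1.43, 4.57], [0, 2.65], [-2.85, 2.85]. Speed limits (rad/s): [2.79, 2.79, 3.14, 3.14, 3.14, 3.14].

INTERFACE

Orientations are given as [roll, pitch, yaw] about the fixed x, y, z axes, in that order (R = Rz(yaw) Ry(pitch) Rx(roll)).
In Python, from station import ctrl gives the robot as it stands. The module is installed in compiled form; this text tells all that it offers.
- The arm moves only by the shell command python3 -m handwheel 'ROWS' [OPENING]. ROWS is JSON, a list of rows, each a list of 2 entries, a list of its own where there are three numbers: the shift along the tool's x, y, z in mm, then the turn about the tool's z in degrees. A call has 1 to 12 rows; each row shifts and turns the commanded pose from where the row before left it, along the tool's axes as they then stand; what a row does not reach is not made up. A row lasts 1/8 s, in which the tool goes at most 62.5 mm and 10.7 degrees, less where a joint would pass 70% of its speed; a pose out of reach is approached as far as the arm can. A call is refused whole if a number of a shift passes 62.5 or a number of a turn 10.7, either way. A call with a gripper value outside its range is refused whole. OPENING is the opening, from 0 (shut) to 1 (fully open), set as the call begins (- or left out, the last holds). The fingers move at their own pace and stop on an object; the grip force is fixed at half the most. Time passes only in rows, so rows that do not move let the fingers close. It gives the time, the measured TCP pose, the force and the opening at its end, in the units of the state.
- ctrl.get_obs(): the state, without advancing time (a new reading comes with each control period).
- ctrl.grab_frame(name): name is "scene" or "top" or "wrist"; returns a dict with "image" (480x640x3 uint8, blue, green, red), "z_map" (480x640 float32, mm along the optical axis (not along the pixel's ray), 0 where there is no reading), "K" (3x3 intrinsics, pixels), "eye" and "attitude" of the camera in the world; the wrist camera has in their place "tool_from_camera" (4x4, takes a point from camera to tool coordinates, whose origin is the TCP and whose axes are the tool frame's). Camera axes: x right, y up, looking along -z (the intrinsics and any distortion apply to the point x, -y, -z); pixel columns grow to the right and rows downward; lengths in mm; the calibration is good to about 2 mm. The wrist camera is an equidistant fisheye: a pixel r from the principal point sees the ray r / f radians off the axis. A picture is of the moment at which its call begins: read the wrist's pose just before it.
- ctrl.job_done(): hands the job in, once; it reports no verdict.
The state is a dict: "time_s": time; "q": joint angles; "joint_velocities": joint speeds; "effort": joint torques, N m; "tool_pos": TCP position; "tool_rot": TCP orientation; "force": force on the tool from outside, world axes, zero at the start; "torque": the same for the moment, N m; "gripper_width": finger opening in mm.
Only numpy, scipy, OpenCV 4.12 (cv2) and the standard library are available. Lean on these libraries where they do the work, as an engineer would, in place of code of your own. Each camera call takes 0.05 s, during which the arm holds its last target.

## Working session

There is one attempt and no reset: what is moved stays moved. The work goes in short steps, Python scripts to look and compute and a shell command to move; the robot and the scene stay as the last step left them, time stands still between calls to the robot, and variables do not carry over. Pictures are saved under pics/ and viewed, and the job is handed in when it is done.

```bash
mkdir -p pics; cat > h.py <<'E'
import numpy as np,cv2
from station import ctrl
def px2w(f,u,v,z=None):
    K=f["K"];A=np.array(f["attitude"],float);
    if A.shape!=(3,3):
        from scipy.spatial.transform import Rotation as R
        A=R.from_euler('xyz',A).as_matrix()
    d=np.array([(u-K[0][2])/K[0][0],-(v-K[1][2])/K[1][1],-1.])
    e=np.array(f["eye"],float);w=A@d
    s=f["z_map"][int(v),int(u)] if z is None else (z-e[2])/w[2]
    return e+s*w
E
python3 - <<'E'
from h import *
print(ctrl.get_obs())
for n in("scene","top"):
    f=ctrl.grab_frame(n);cv2.imwrite(f"pics/{n}0.png",f["image"]);np.save(n+"0.npy",f,allow_pickle=True)
    print({k:f[k] for k in f if k not in("image","z_map")})
E
```

```text
{'time_s': 0.0, 'q': array([-1.42148600e+00,  5.28472984e-01,  1.43389394e+00, -3.25305378e-05,
        1.18140588e+00, -1.78480884e-01]), 'joint_velocities': array([ 0.00077009,  0.00045303, -0.00082867,  0.00066726, -0.00122334,
        0.00131066]), 'effort': array([ 6.81335973e-05, -4.42350197e+01, -1.78022683e+01, -1.94400509e-04,
        8.43798858e-03,  1.15136163e-05]), 'tool_pos': array([ 201.14572735, -591.01046408,  238.33207531]), 'tool_rot': array([-3.14123519e+00,  2.15085449e-03, -1.24299235e+00]), 'force': array([-0.95673605,  0.1414269 , -0.0659571 ]), 'torque': array([0.02740992, 0.03290433, 0.0060953 ]), 'gripper_width': 85.18514533999635}
{'K': array([[617.58553552,   0.        , 317.26607165],
       [  0.        , 617.58553552, 249.20758743],
       [  0.        ,   0.        ,   1.        ]]), 'eye': array([-367.58118214,  727.64653393,  650.69514965]), 'attitude': array([ 1.14394287,  0.02189496, -2.19932325])}
{'K': array([[488.44245394,   0.        , 323.1742251 ],
       [  0.        , 488.44245394, 246.69747994],
       [  0.        ,   0.        ,   1.        ]]), 'eye': array([537.52906221,  25.75490125, 979.38050579]), 'attitude': array([ 0.0553793 ,  0.00833262, -1.59457043])}
```

View pics/scene0.png

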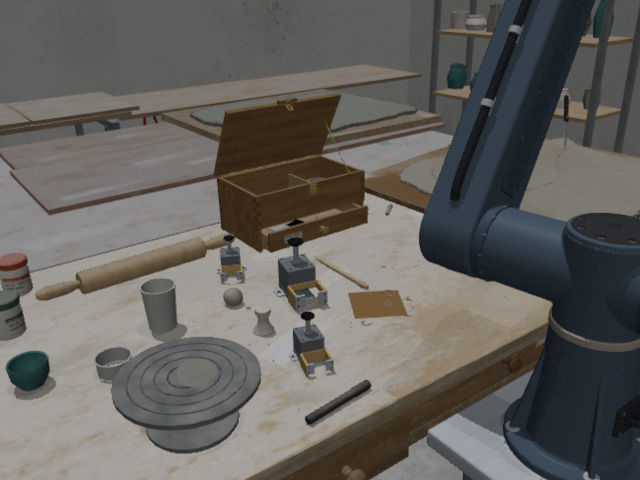

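View pics/top0.png

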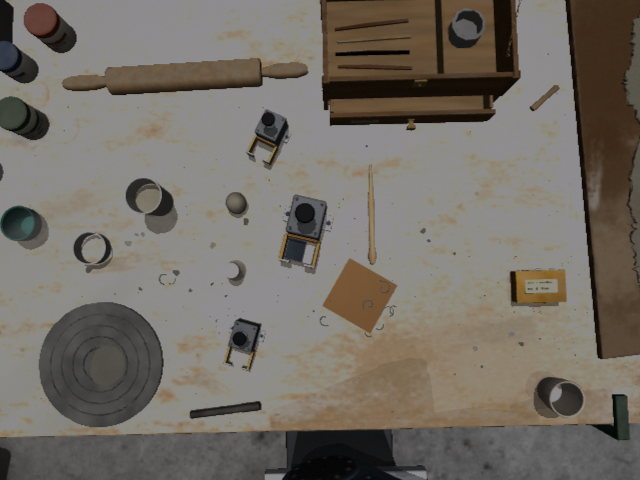

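Three dispensers appear in the top view, at (268,130), (303,225) and (243,340). The one at (303,225) looks largest. It also has the clay to its left at (236,203), the wooden tool to its right at (372,215), the stamp at (235,272) and the card at (360,296), all as described. I'll confirm it in an enlarged crop.

```bash
python3 - <<'E'
from h import *
f=np.load("top0.npy",allow_pickle=True).item()
im=f["image"][180:340,210:410];cv2.imwrite("pics/crop0.png",cv2.resize(im,None,fx=3.75,fy=3.75,interpolation=cv2.INTER_CUBIC))
g=np.load("scene0.npy",allow_pickle=True).item()
im=g["image"][230:390,210:420];cv2.imwrite("pics/crop1.png",cv2.resize(im,None,fx=3.75,fy=3.75,interpolation=cv2.INTER_CUBIC))
for p in[(268,119),(304,212),(240,338)]: print(p,px2w(f,*p))
E
```

```text
(268, 119) [826.99828781 128.78025019  87.86119063]
(304, 212) [646.98203642  64.01653139 125.08042919]
(240, 338) [425.27807737 186.39762375  89.03426022]
```

View pics/crop0.png

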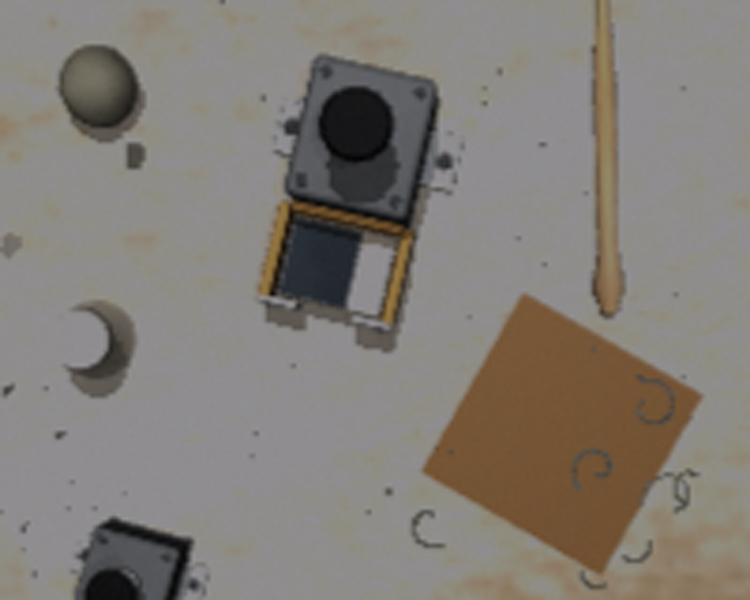

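View pics/crop1.png

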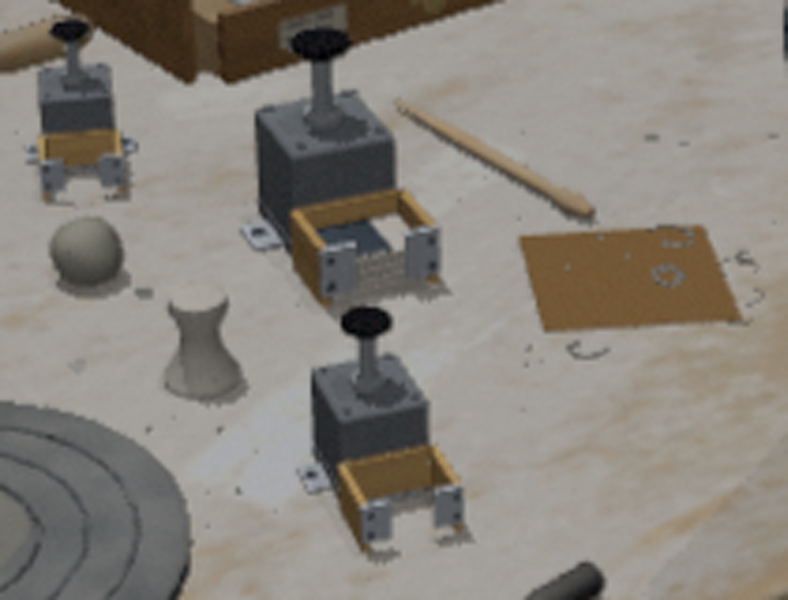

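The crops confirm it. The middle dispenser is the only one holding tiles and its cap top is at z≈125 mm, against 88 for the others. Next I'll work out the geometry.

```bash
python3 - <<'E'
from h import *
f=np.load("top0.npy",allow_pickle=True).item()
C=lambda u,v,z:px2w(f,210+(u+.5)/3.75-.5,180+(v+.5)/3.75-.5,z)[:2]
np.set_printoptions(precision=1,suppress=True)
cap=C(355,123,124);print("cap",cap)
H=[C(*p,71) for p in[(317,54),(440,80),(412,222),(287,194)]]
print("housing",np.array(H),np.mean(H,0))
ax=((H[0]-H[3])+(H[1]-H[2]));ay=((H[0]-H[1])+(H[3]-H[2]))
print(np.degrees(np.arctan2(ax[1],ax[0])),np.degrees(np.arctan2(ay[1],ay[0]))-90, [np.linalg.norm(H[i]-H[i-1]) for i in range(4)])
M=[C(*p,38) for p in[(280,202),(411,232),(390,328),(261,299)]];print("mag",np.array(M))
d=M[0]-M[1];print(np.degrees(np.arctan2(d[1],d[0]))-90);d=M[0]-M[3]+M[1]-M[2];print(np.degrees(np.arctan2(d[1],d[0])),[np.linalg.norm(M[i]-M[i-1]) for i in range(4)])
K=[C(*p,0.5) for p in[(524,293),(703,397),(602,574),(422,470)]]
print("card",np.array(K),np.mean(K,0));d=K[0]-K[1];print(np.degrees(np.arctan2(d[1],d[0])),[np.linalg.norm(K[i]-K[i-1]) for i in range(4)])
print("stamp top",C(85,340,52))
E
```

```text
cap [646.3  63.6]
housing [[688.2  84.1]
 [673.6  23. ]
 [602.9  38.6]
 [618.4 100.5]] [645.8  61.6]
-12.832160550760989 -13.749122417575208 [np.float64(71.73685858671043), np.float64(62.87934680780013), np.float64(72.4170109805792), np.float64(63.806067719739346)]
mag [[617.3 106.9]
 [600.1  39.7]
 [551.   51.7]
 [567.5 117.7]]
-14.314843641618879
-12.913004455173203 [np.float64(50.94706266795366), np.float64(69.35782563322331), np.float64(50.56867397300841), np.float64(68.04174633890624)]
card [[ 568.5  -19.3]
 [ 510.9 -113. ]
 [ 418.7  -56.6]
 [ 475.7   37.4]] [493.4 -37.9]
58.409151238725116 [np.float64(108.76867319678725), np.float64(110.03002612901017), np.float64(108.07500575670255), np.float64(109.95538028465289)]
stamp top [548.4 205.9]
```

```bash
cat >> h.py <<'E'
from scipy.spatial.transform import Rotation as Rt
def need(x,y,z,yawdeg=None):
    "shift in tool axes so that TCP gets to x,y,z"
    o=ctrl.get_obs();r=Rt.from_euler('xyz',o["tool_rot"])
    s=r.inv().apply(np.array([x,y,z])-o["tool_pos"])
    np.set_printoptions(precision=2,suppress=True)
    print("t",o["time_s"],"tcp",o["tool_pos"],"rot deg",np.degrees(o["tool_rot"]),"F",o["force"],"w",o["gripper_width"],"-> shift",s)
    if yawdeg is not None: print("turn",-(((yawdeg-np.degrees(o["tool_rot"][2]))+180)%360-180))
E
python3 -m handwheel '[[[0,0,0],-9.7],[[0,0,0],-9.7],[[0,0,0],-9.7],[[0,0,0],-9.7],[[0,0,0],-9.7],[[0,0,0],-9.5]]' 0
python3 -c "
from h import *
need(646,63,180,-13.2)"
```

```text
time_s: 0.85
tool_pos: [201.2, -591.3, 238.7]
tool_rot: [-3.14, 0.001, -0.225]
force: [0.8, 1.4, 0.0]
gripper_width: 0.1
t 0.85 tcp [ 201.17 -591.28  238.72] rot deg [-179.93    0.03  -12.9 ] F [0.81 1.38 0.02] w 0.06092767177923346 -> shift [ 287.51 -737.03   59.46]
turn 0.29561747255368687
```

```bash

python3 -m handwheel '[[[18,-46,0],0],[[18,-46,0],0],[[18,-46,0],0],[[18,-46,0],0],[[18,-46,0],0],[[18,-46,0],0],[[18,-46,0],0],[[18,-46,0],0],[[18,-46,0],0],[[18,-46,0],0],[[18,-46,0],0],[[18,-46,0],0]]'
python3 -m handwheel '[[[18,-46,0],0],[[18,-46,0],0],[[18,-46,10],0],[[18,-46,10],0],[[0,0,0],0]]'
python3 - <<'E'
from h import *
need(646,63,145,-13.2)
f=ctrl.grab_frame("wrist");cv2.imwrite("pics/w1.png",f["image"]);print(f["K"],f["tool_from_camera"]); np.save("w1.npy",f,allow_pickle=True)
f=ctrl.grab_frame("scene");cv2.imwrite("pics/s1.png",cv2.resize(f["image"][150:390,200:520],None,fx=2.5,fy=2.5))
E
```

```text
time_s: 2.35
tool_pos: [538.3, -102.2, 239.0]
tool_rot: [3.142, 0.001, -0.231]
force: [0.3, -0.3, -0.6]
gripper_width: -0.2
time_s: 2.98
tool_pos: [650.4, 62.1, 217.5]
tool_rot: [-3.141, 0.002, -0.226]
force: [-0.6, -1.4, 0.4]
gripper_width: -0.4
t 2.975 tcp [650.39  62.11 217.49] rot deg [-179.98    0.11  -12.97] F [-0.61 -1.35  0.42] w -0.44068978263016856 -> shift [-4.34  0.15 72.5 ]
turn 0.2298209817411987
[[371.65   0.   315.81]
 [  0.   371.65 239.72]
 [  0.     0.     1.  ]] [[   1.     -0.     -0.     -1.21]
 [  -0.     -0.95   -0.31  -81.69]
 [  -0.      0.31   -0.95 -134.17]
 [   0.      0.      0.      1.  ]]
```

View pics/w1.png

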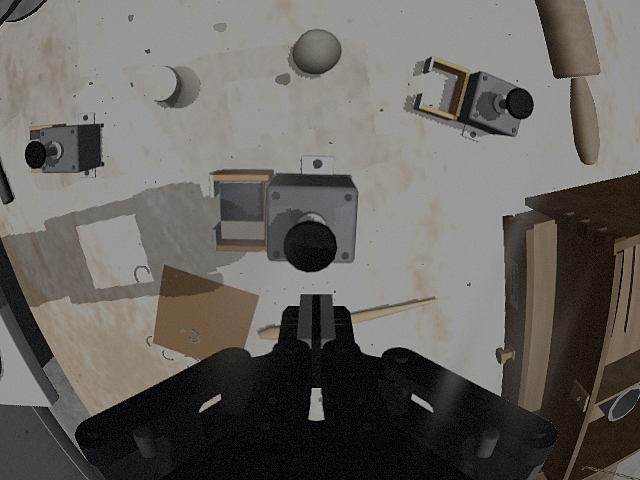

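View pics/s1.png

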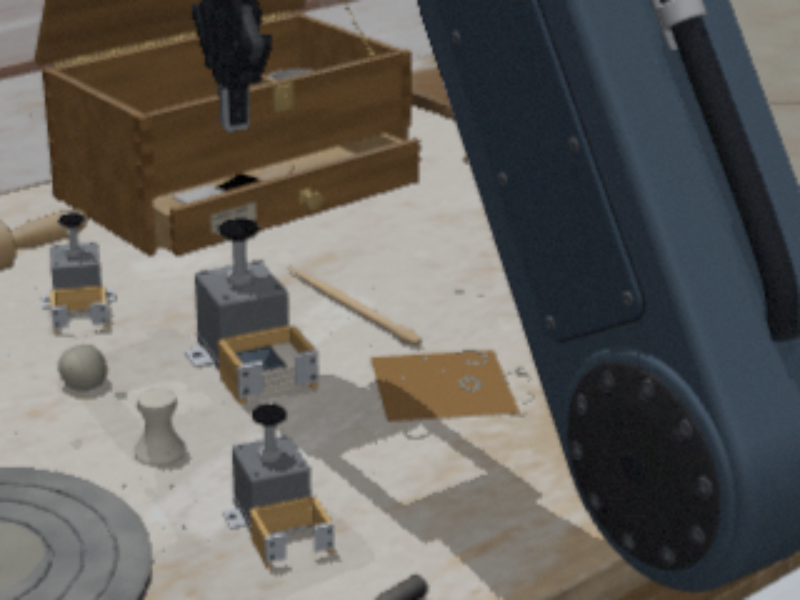

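The wrist view shows the cap at (311,246), and the path down to it is clear. I'll cross-check the position with this camera.

```bash
cat >> h.py <<'E'
def w2w(f,pos,rot,u,v,z):
    K=f["K"];dx,dy=u-K[0][2],v-K[1][2];r=np.hypot(dx,dy);t=r/K[0][0]
    d=np.array([np.sin(t)*dx/r,-np.sin(t)*dy/r,-np.cos(t)])
    T=np.array(f["tool_from_camera"]);R=Rt.from_euler('xyz',rot).as_matrix()
    e=R@T[:3,3]+pos;w=R@T[:3,:3]@d
    return e+w*(z-e[2])/w[2]
E
python3 - <<'E'
from h import *
f=np.load("w1.npy",allow_pickle=True).item()
o=ctrl.get_obs();a=(f,o["tool_pos"],o["tool_rot"])
print("cap",w2w(*a,311,246,124))
for p in[(164,265),(259,296)]:print("card",w2w(*a,*p,0))
for p in[(214,171),(216,251)]:print("mag",w2w(*a,*p,38))
E
python3 -m handwheel '[[[-4,0,20],0],[[0,0,20],0],[[0,0,16],0],[[0,0,10],0],[[0,0,0],0]]'
```

```text
cap [645.54834175  61.88980713 124.        ]
card [472.87698946  34.5150089    0.        ]
card [566.6259495  -22.63131609   0.        ]
mag [571.00369521 119.05847244  38.        ]
mag [550.76893244  47.80506297  38.        ]
time_s: 3.7
tool_pos: [645.5, 59.4, 152.7]
tool_rot: [3.141, 0.002, -0.231]
force: [0.0, -0.7, -0.5]
gripper_width: 0.1
```

```bash

python3 -m handwheel '[[[0,-3,8],0],[[0,0,8],0],[[0,0,5],0],[[0,0,5],0],[[0,0,5],0],[[0,0,5],0],[[0,0,5],0],[[0,0,5],0]]'
python3 -c "
from h import *
need(646,63,102,-13.2)"
```

```text
time_s: 4.7
tool_pos: [646.5, 63.0, 108.4]
tool_rot: [-3.141, 0.0, -0.231]
force: [-2.2, 0.1, 7.7]
gripper_width: 0.1
t 4.7 tcp [646.52  62.99 108.41] rot deg [-179.99    0.    -13.21] F [-2.19  0.1   7.69] w 0.06319833823065024 -> shift [-0.51  0.11  6.41]
turn -0.008793593452224968
```

```bash

python3 -m handwheel '[[[0,0,3],0],[[0,0,2],0],[[0,0,1],0],[[0,0,0],0]]'
python3 -m handwheel '[[[0,0,1],0],[[0,0,0],0]]'
python3 - <<'E'
from h import *
f=ctrl.grab_frame("wrist");cv2.imwrite("pics/w2.png",f["image"])
f=ctrl.grab_frame("scene");cv2.imwrite("pics/s2.png",cv2.resize(f["image"][200:380,220:440],None,fx=3.6,fy=3.3))
E
```

```text
time_s: 5.2
tool_pos: [646.5, 63.0, 102.4]
tool_rot: [-3.141, 0.0, -0.231]
force: [-1.8, 0.1, 6.6]
gripper_width: -0.2
time_s: 5.45
tool_pos: [646.6, 63.0, 102.1]
tool_rot: [-3.142, -0.0, -0.23]
force: [-3.5, -0.0, 9.1]
gripper_width: -0.0
```

View pics/s2.png

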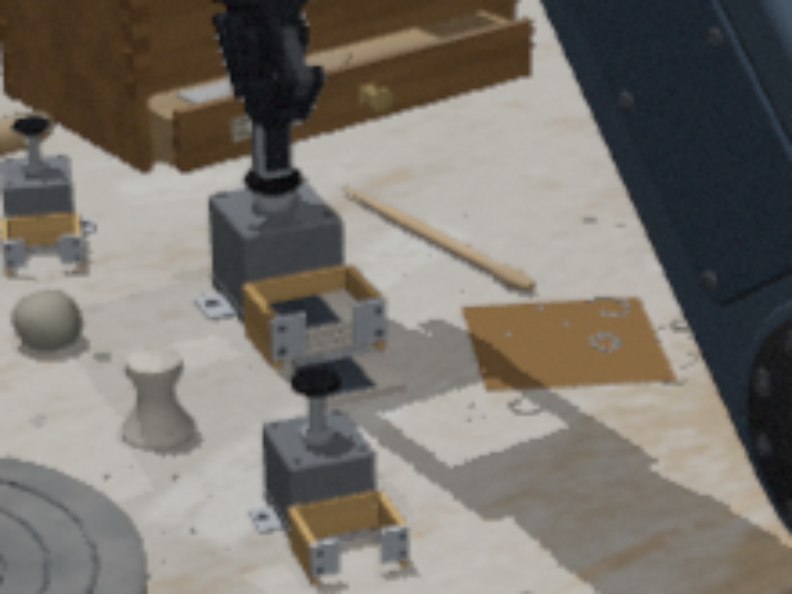

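The tile is out in front, partly hidden behind the small dispenser's plunger. I'll press a little more to confirm the hard stop.

```bash

python3 -m handwheel '[[[0,0,1],0],[[0,0,1],0],[[0,0,0],0]]'

```

```text
time_s: 5.92
tool_pos: [646.6, 63.0, 102.0]
tool_rot: [3.142, -0.001, -0.23]
force: [-6.0, 0.4, 18.1]
gripper_width: 0.2
```

That's the hard stop: force rose to 18 N with no travel. Releasing straight up.

```bash

python3 -m handwheel '[[[0,0,-5],0],[[0,0,-8],0],[[0,0,-8],0],[[0,0,-8],0],[[0,0,-10],0],[[0,0,-20],0],[[0,0,-25],0],[[0,0,-25],0],[[0,0,0],0]]'
python3 - <<'E'
from h import *
f=ctrl.grab_frame("wrist");cv2.imwrite("pics/w3.png",f["image"]);np.save("w3.npy",f,allow_pickle=True)
f=ctrl.grab_frame("top");cv2.imwrite("pics/t3.png",cv2.resize(f["image"][180:330,230:430],None,fx=4,fy=4));np.save("t3.npy",f,allow_pickle=True)
E
```

```text
time_s: 7.05
tool_pos: [648.6, 62.4, 209.5]
tool_rot: [-3.141, -0.006, -0.231]
force: [-0.1, -0.5, -0.4]
gripper_width: 0.2
```

View pics/w3.png

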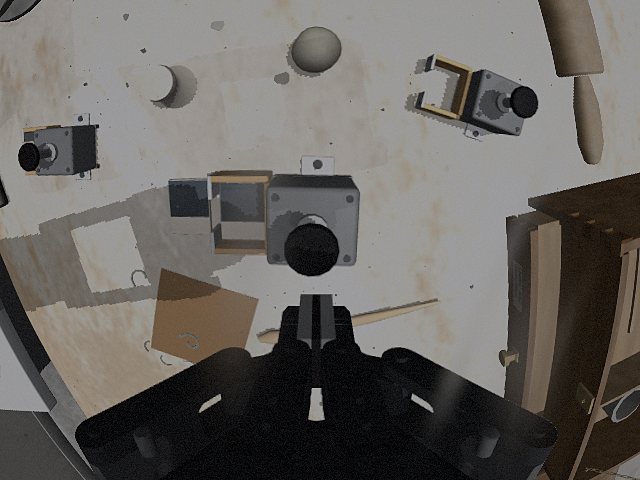

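View pics/t3.png

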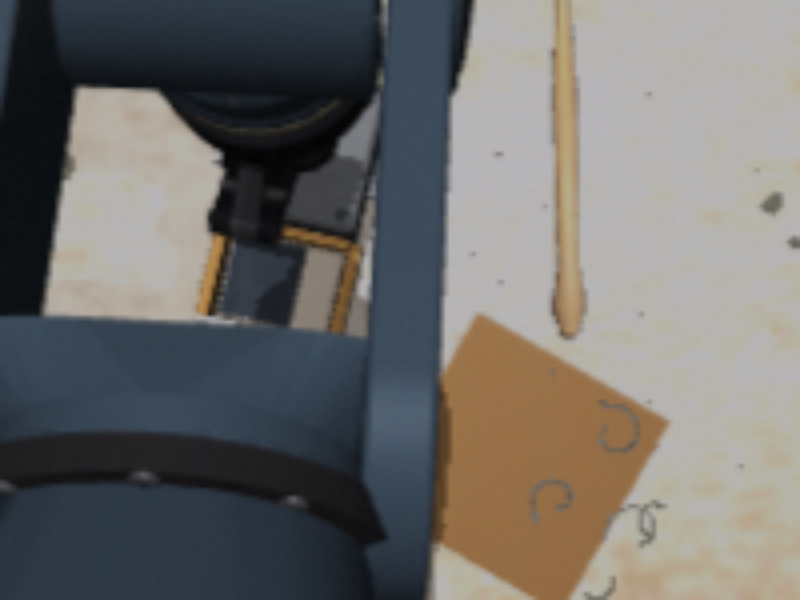

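The plunger is back up, and a single tile lies in front with its dark half at (170–210, 179–217) in the wrist view. Now to locate it.

```bash
python3 - <<'E'
from h import *
f=np.load("w3.npy",allow_pickle=True).item()
cv2.imwrite("pics/w3c.png",cv2.resize(f["image"][160:270,140:280],None,fx=5,fy=5,interpolation=cv2.INTER_CUBIC))
o=ctrl.get_obs();a=(f,o["tool_pos"],o["tool_rot"])
for p in[(170,179),(168,233)]:print("tile front",w2w(*a,*p,6.5))
v=np.array([.2284,.9735]);t=np.array([530.5,90.8])
print(t+53.5*v); need(*(t+53.5*v),209,-13.2)
E
```

```text
tile front [517.57259877 125.90491813   6.5       ]
tile front [497.59870171  75.16222535   6.5       ]
[542.7194  142.88225]
t 7.15 tcp [646.45  62.65 206.68] rot deg [179.99   0.03 -13.22] F [-0.55 -0.93  0.32] w 0.3321511421597464 -> shift [-119.34  -54.37   -2.28]
turn -0.023551388963255704
```

View pics/w3c.png

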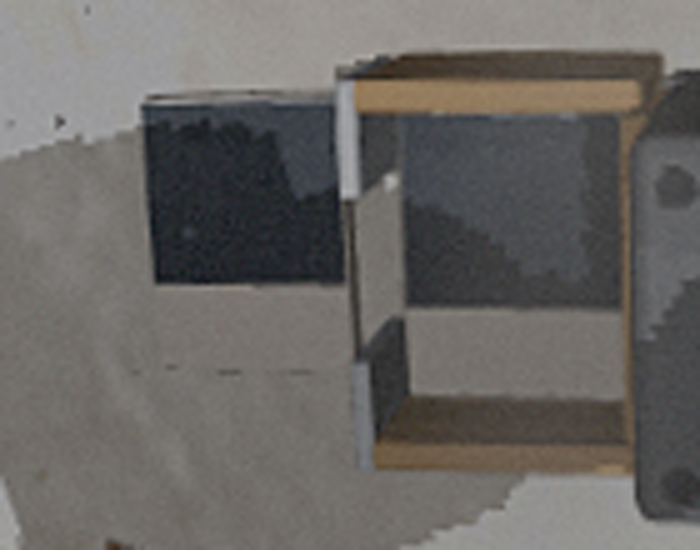

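The tile is where expected. Moving to the side of it away from the card, then down.

```bash

python3 -m handwheel '[[[-30,-14,0],0],[[-30,-14,0],0],[[-30,-14,0],0],[[-29,-12,0],0],[[0,0,20],0],[[0,0,30],0],[[0,0,30],0],[[0,0,30],0],[[0,0,25],0],[[0,0,15],0],[[0,0,0],0]]'
python3 - <<'E'
from h import *
need(542.7,142.9,11)
f=ctrl.grab_frame("wrist");cv2.imwrite("pics/w4.png",f["image"]);np.save("w4.npy",f,allow_pickle=True)
E
```

```text
time_s: 8.52
tool_pos: [542.0, 142.4, 55.7]
tool_rot: [3.141, 0.003, -0.231]
force: [0.6, 0.3, 1.2]
gripper_width: 0.4
t 8.525 tcp [542.03 142.44  55.68] rot deg [179.94   0.2  -13.22] F [0.59 0.29 1.21] w 0.40013024826392773 -> shift [ 0.7  -0.65 44.68]
```

View pics/w4.png

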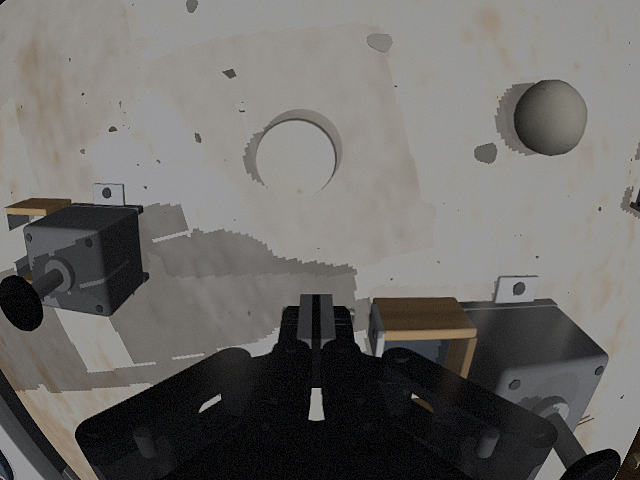

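The fingertips are in open worktop between the stamp at (296,155) and the tile, so I'll lower to about 3 mm above the worktop, offset slightly away from the magazine.

```bash

python3 -m handwheel '[[[-3,0,18],0],[[0,0,14],0],[[0,0,8],0],[[0,0,4],0],[[0,0,0],0]]'
python3 -c "
from h import *
need(539.8,143.5,10.7,-13.2)"
```

```text
time_s: 9.2
tool_pos: [540.4, 143.3, 13.3]
tool_rot: [-3.142, -0.0, -0.231]
force: [-1.1, -0.3, -0.2]
gripper_width: 0.2
t 9.2 tcp [540.41 143.27  13.27] rot deg [-180.     -0.    -13.22] F [-1.08 -0.31 -0.21] w 0.16357075484250505 -> shift [-0.65 -0.09  2.57]
turn -0.018588495709053632
```

```bash

python3 -m handwheel '[[[0,0,2.5],0],[[0,5,0],0],[[0,5,0],0],[[0,5,0],0],[[0,5,0],0],[[0,5,0],0],[[0,5,0],0],[[0,5,0],0],[[0,5,0],0],[[0,0,0],0]]'
python3 - <<'E'
from h import *
need(542.7,142.9,11)
for n in("wrist","scene","top"):
    f=ctrl.grab_frame(n);im=f["image"]
    if n=="scene": im=cv2.resize(im[200:380,220:440],None,fx=3.6,fy=3.3)
    cv2.imwrite(f"pics/{n}5.png",im)
E
```

```text
time_s: 10.45
tool_pos: [531.0, 103.9, 10.8]
tool_rot: [3.141, 0.0, -0.231]
force: [-0.5, -0.7, 0.1]
gripper_width: 0.1
t 10.45 tcp [531.01 103.91  10.79] rot deg [179.99   0.02 -13.25] F [-0.53 -0.67  0.07] w 0.06969985890708807 -> shift [  2.44 -40.63  -0.22]
```

View pics/scene5.png

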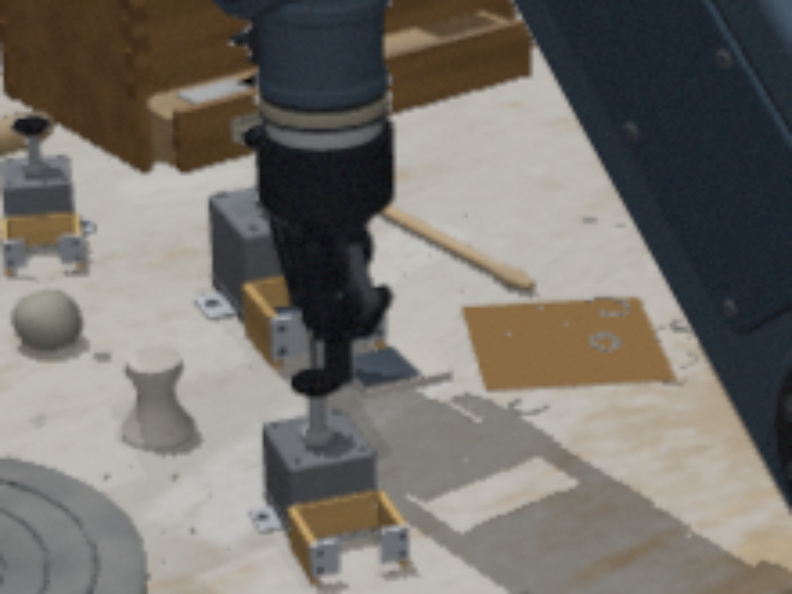

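View pics/top5.png

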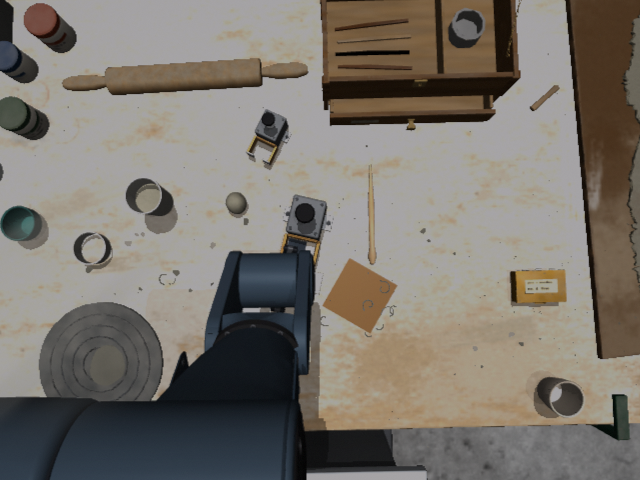

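The tile is moving with the fingers and nothing else is touched. I'll continue.

```bash

python3 -m handwheel '[[[0,5,0],0],[[0,5,0],0],[[-0.5,5,0],0],[[-0.5,5,0],0],[[-0.5,5,0],0],[[-0.5,5,0],0],[[-0.5,5,0],0],[[-0.5,5,0],0],[[-0.5,5,0],0],[[-0.5,5,0],0],[[0,5,0],0],[[0,0,0],0]]'
python3 - <<'E'
from h import *
for n in("scene","top"):
    f=ctrl.grab_frame(n);im=f["image"]
    if n=="scene": im=cv2.resize(im[200:380,220:440],None,fx=3.6,fy=3.3)
    else: im=cv2.resize(im[180:340,210:410],None,fx=3.75,fy=3.75)
    cv2.imwrite(f"pics/{n}6.png",im)
E
```

```text
time_s: 12.1
tool_pos: [514.6, 51.3, 10.8]
tool_rot: [3.142, 0.0, -0.231]
force: [-0.5, 0.4, 0.0]
gripper_width: 0.3
```

View pics/scene6.png

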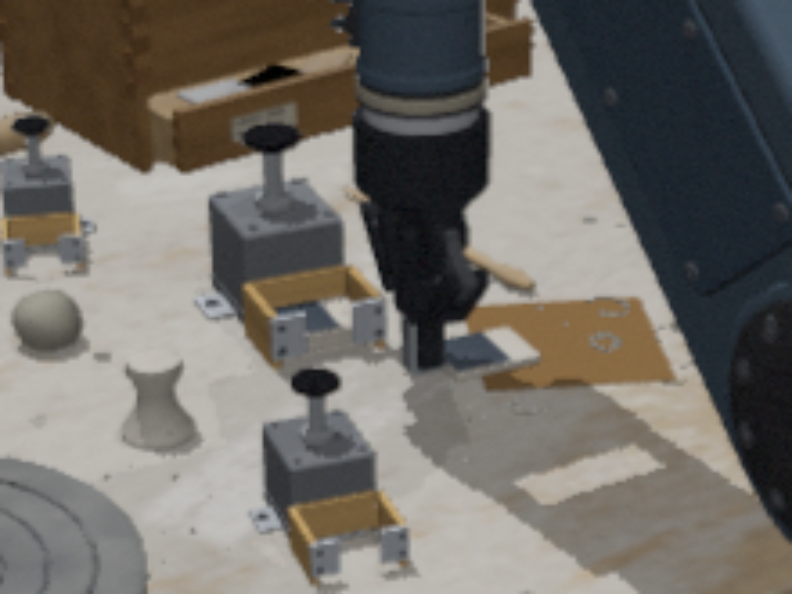

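View pics/top6.png

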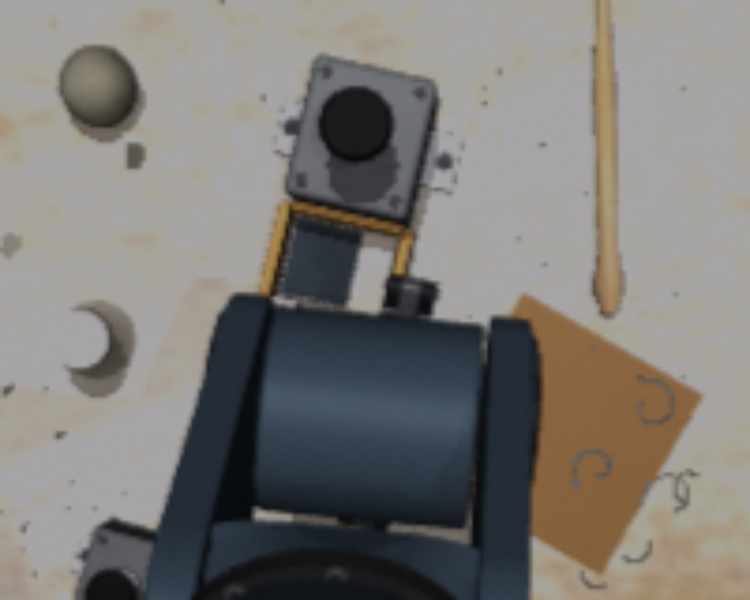

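The tile is being pushed squarely and already overlaps the card, with about 54 mm to go.

```bash

python3 -m handwheel '[[[0,5,0],0],[[-0.5,5,0],0],[[-0.5,5,0],0],[[-0.5,5,0],0],[[-0.5,5,0],0],[[-0.5,5,0],0],[[-0.5,5,0],0],[[0,5,0],0],[[0,5,0],0],[[0,5,0],0],[[0,3,0],0],[[0,0,0],0]]'
python3 - <<'E'
from h import *
for n in("scene","top"):
    f=ctrl.grab_frame(n);im=f["image"]
    if n=="scene": im=cv2.resize(im[260:340,320:430],None,fx=7,fy=7)
    else: im=cv2.resize(im[180:340,210:410],None,fx=3.75,fy=3.75)
    cv2.imwrite(f"pics/{n}7.png",im)
E
```

```text
time_s: 13.7
tool_pos: [499.6, 0.5, 10.8]
tool_rot: [-3.142, 0.0, -0.231]
force: [0.9, 0.2, 0.7]
gripper_width: -0.2
```

View pics/scene7.png

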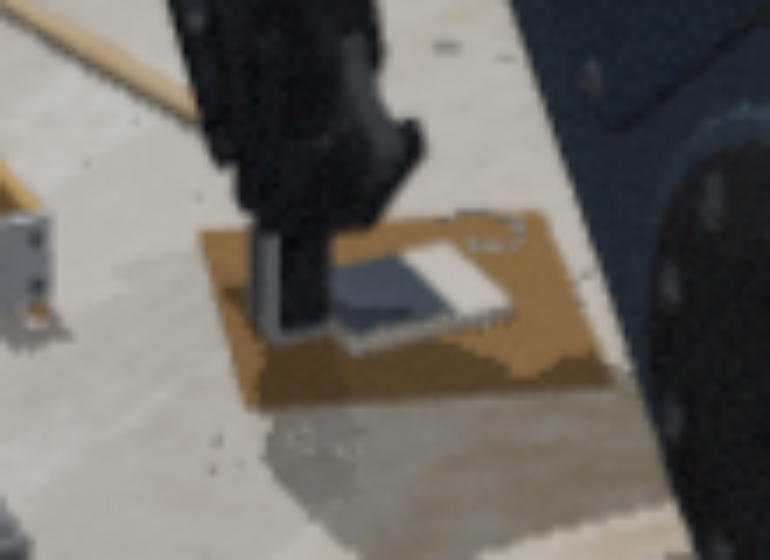

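View pics/top7.png

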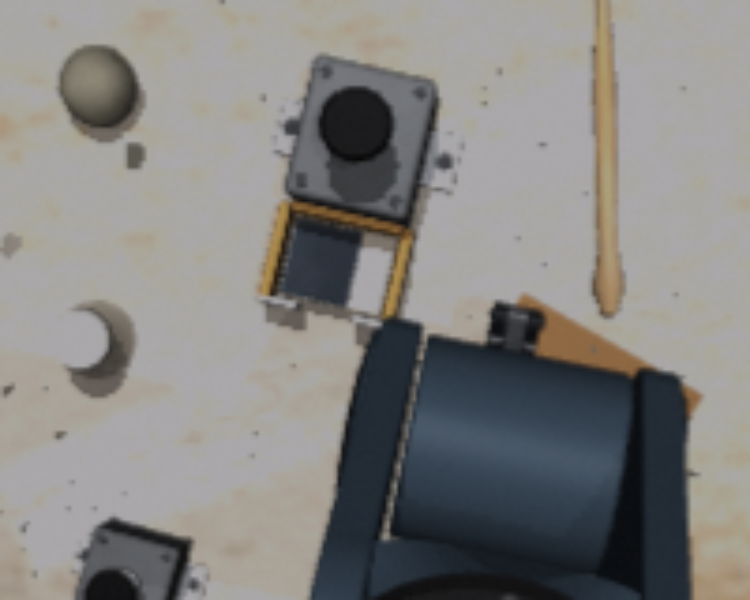

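The whole tile is on the card, with brown showing all round. I'll back off, lift, and move aside to see from above.

```bash

python3 -m handwheel '[[[0,-4,0],0],[[0,-4,0],0],[[0,0,-20],0],[[0,0,-40],0],[[0,0,-50],0],[[0,0,-50],0],[[0,0,-40],0],[[0,0,0],0]]'
python3 -m handwheel '[[[0,50,0],0],[[0,50,0],0],[[0,50,0],0],[[0,50,0],0],[[0,50,0],0],[[0,50,0],0],[[0,0,0],0],[[0,0,0],0]]'
python3 - <<'E'
from h import *
f=ctrl.grab_frame("top");np.save("t8.npy",f,allow_pickle=True)
cv2.imwrite("pics/top8.png",cv2.resize(f["image"][180:340,210:410],None,fx=3.75,fy=3.75,interpolation=cv2.INTER_CUBIC))
f=ctrl.grab_frame("scene");cv2.imwrite("pics/scene8.png",f["image"])
E
```

```text
time_s: 14.8
tool_pos: [503.5, 8.6, 214.0]
tool_rot: [-3.141, -0.008, -0.23]
force: [0.1, -0.3, -0.9]
gripper_width: 0.2
time_s: 15.8
tool_pos: [432.1, -282.3, 209.5]
tool_rot: [-3.139, 0.003, -0.231]
force: [0.5, -0.0, 0.1]
gripper_width: 0.2
```

View pics/top8.png

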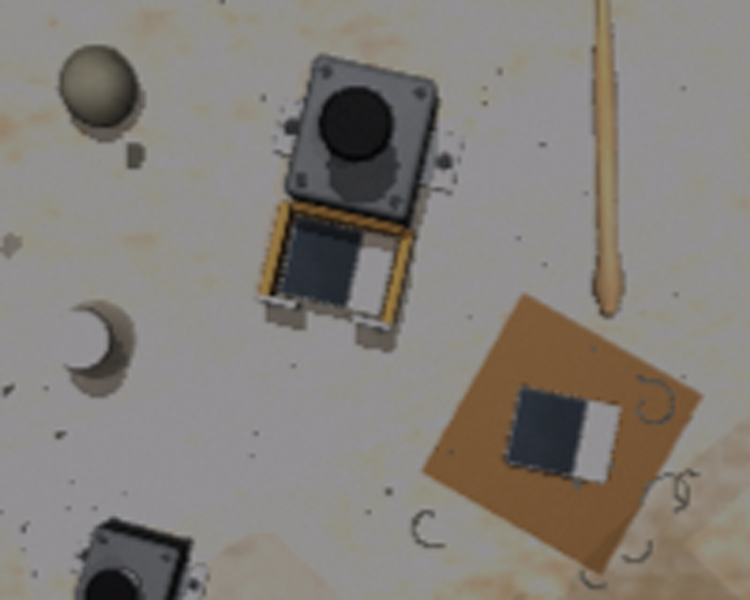

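View pics/scene8.png

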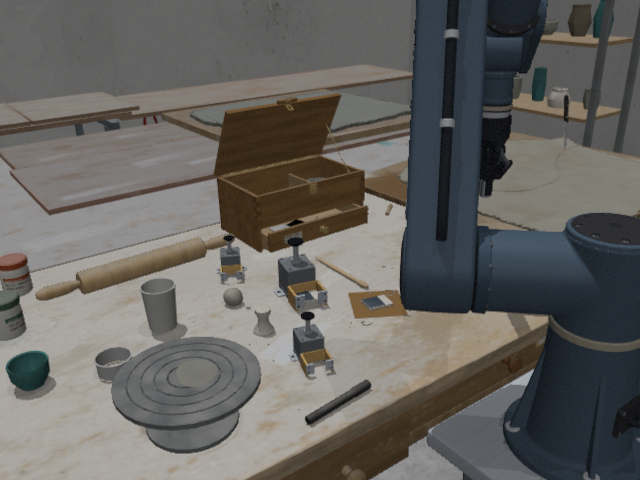

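The tile at (563,435) in the top crop lies well inside the card. The plunger is up, the other tiles are in the magazine, and the stamp, clay and wooden tool haven't moved. Handing in.

```bash
python3 -c "
from station import ctrl
print(ctrl.job_done())"
```

```text
the job is handed in; nothing more can be done
None
```

The job is done and handed in at about 16 s on the robot's clock, well under the 42 s limit.

- **Plunger:** I pressed the largest dispenser's plunger once with the closed fingertips, down to its hard stop. The force rose to about 18 N there with no further travel. It sprang back up and a single tile came out at the front.
- **Tile:** I pushed it about 134 mm sideways with the fingertips. The last top and scene pictures show it lying flat near the middle of the brown card, with brown showing on every side.
- **Everything else:** The plunger is up and the magazine still shows its tiles, though I didn't count them one by one. The stamp, clay lump and wooden tool look unmoved. The gripper is clear of everything.

The top and wrist cameras mostly agreed within 3–4 mm on the positions. One front corner of the tile read about 9 mm off from the wrist view, which I put down to its faint edge in the picture. No check failed.

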